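# Open the shelf stop and let the third jar into the row

### The job

The adjustable stop on the shelf rail is keeping two small jars in a row and the third jar stands in front, left out. Press down the stop's release pad and, keeping it down, push the stop back along its rail until there is room for the third jar; then push that jar, standing, in against the rail beside the other two, and push the stop forward again until it closes the row up. Only push and press: lift and carry nothing, keep the jars upright, leave the other things on the shelf alone, and finish with the hand clear.

Things in the scene. Friction and masses are not known exactly. Their poses are not given: they have to be found in the camera images.
- rail: Fixed aluminium rail of the shelf stop, 340 mm long (own y +165 to -175), 22 wide (x -11 to +11), 30 high, with steel saw teeth on top, 6 mm apart, up to 33.5 mm. Origin on the shelf under it, own z up, own -x its front (robot side), where the jars stand against it. Position and yaw vary.
- stop (a joint): Sliding stop: metres of clear space between end plate and stop face (rail y of the face = 0.160 - value), 0 to 0.235 = end of travel; grows as it is pushed back, along rail -y. The ratchet lets it go towards the end plate any time (3 to 8 N, clicking) but blocks it backwards, after up to 6 mm of play, unless the release is held down (then 3 N). It stays where left. Three jars need 0.174.
- release (a joint): Thumb lever of the ratchet on the stop, radians: 0 = up (locked), 0.25 = fully down. The pawl is clear of the teeth from 0.15; at 0.22 the pad is level. It takes about 2 to 8 N on the pad and springs back up when let go. It flicks to about 0.15 by itself as the stop clicks forward, and may rest anywhere below that with the pawl on a tooth.
- release_pad (a point): Middle of the top of the release pad, a ribbed steel plate 26 mm wide (rail x), 36 long (rail y), hinged 36 mm behind its middle (rail -y), 39 mm above the shelf. At rest it slopes from 62 mm above the shelf at its free end, by the stop's face, to 54 mm by the thumb lug; held down it lies level at 50 mm. Rides with the stop.
- thumb_lug (a point): Middle of the top edge, pad side, of the thumb lug: upright steel plate fixed on the stop right behind the pad (rail -y side), 42 mm behind the stop's face, 30 wide (rail x), 3.5 thick, 54 to 74 mm above the shelf. A fingertip holding the pad down can push against it to drive the stop back.
- stop_face (a point): Point at shelf height in the plane of the stop's face, on the row's middle line (rail x = -40 mm). The face is an upright steel plate 4 mm thick, 42 high, rail x -64 to -12. Axes parallel to the rail's: a jar touching the stop has its middle at y = +29 mm from here. Behind it (rail -y) the carriage is 92 long, 30 wide, centred on the rail.
- stop_rear (a point): Middle of the top edge of the stop's rear end wall, on its outer side: an upright steel plate 30 wide (rail x), from 35 to 62 mm above the shelf, 92 mm behind the stop's face. Pushing on it from behind (towards rail +y) closes the stop.
- jar_a: Small straight-sided glass jar with a tin lid, 58 mm in diameter, 57 high, about 0.17 kg, standing in the row beside the fixed end plate. Origin in the middle of its underside, z up. A jar that touches the rail has its middle at rail x = -40 mm.
- jar_b: A jar like jar_a, second in the row, next to jar_a on the side of the stop.
- jar_c: A jar like jar_a, 0.14 to 0.26 kg, the third one, standing alone in front of the rail, 110 to 150 mm before its middle line, roughly before the place that opens when the stop is pushed back.
- crock: Bystander: open blue ceramic crock, 104 mm across, 105 high. Origin in the middle of its underside.
- lids: Bystander: stack of six white plastic lids, 82 mm across, 45 high. Origin in the middle of its underside.
- sealing_key: Bystander: steel lid-sealing key, a round head 94 mm across and 26 high with a crank arm and a wooden knob up to 96 mm above the shelf, 55 mm from its middle. Origin in the middle of its underside.
- spoon_rest: Bystander: wooden spoon rest, 200 x 75 mm, 23 high. Origin in the middle of its underside.
- end_plate (a point): Point at shelf height on the inner face of the fixed upright end plate that closes the row at the rail's +y end (rail y = +160 mm, x = -40, on the row's middle line). Steel, 4 mm thick, 42 high, rail x -64 to +15. Axes parallel to the rail's.
Things that resemble listed ones, but are neither listed nor needed, are in the scene too. What is shaped like the jar_c but blue is not meant.

How it is judged:
By the outcome, as a careful person would: the job done as asked, in the order asked, and still so for the second after the job is handed in, with the robot touching nothing.
It also fails if it takes over 64 s, if anything falls off the work surface, if the arm or the gripper's body presses on something with over 40 N, if the wrist force passes 120 N, or if a joint passes its speed limit or range.

### The arm

A 6-joint arm with a two-finger parallel gripper is mounted at the origin on the work surface. World frame = base frame: x ahead of the robot, y to its left, z up, the work surface at z = 0. Lengths are in m, angles in rad, forces in N, time in s.
With the tool pointing down it reaches from about 0.375 to 0.9 m from the base axis. Payload 3.1 kg.
Tool frame: the origin (TCP) lies where the fingers leave the gripper's body, on its centre line; the fingertips stand 73 mm ahead of it and the grasp point (between the pads) lies 54 mm ahead of it; z points along the fingers, y is the line along which they close (so a half turn about z gives the same grasp; the last joint's range is limited). The gripper opens to 85 mm and grips with 20 to 120 N. Pads are 22 mm wide; open, the fingers measure 114 mm over their backs; the gripper's body (76 mm by 85 mm) begins 54 mm behind the grasp point. The pads swing forward as they close: fully open they stand 13 mm farther back than shut.
Start: joints at [1.012, 0.527, 1.433, -0, 1.181, -0.178], TCP at [0.232, 0.58, 0.304] pointing down, gripper open.
Joint ranges: [-3.08, 3.08], [-0.75, 2.2], [0.22, 2.44], [-1.43, 4.57], [0, 2.65], [-2.85, 2.85]. Speed limits (rad/s): [2.79, 2.79, 3.14, 3.14, 3.14, 3.14].

### API

Orientations are given as a unit quaternion [x, y, z, w].
In Python, from station import manip gives the robot as it stands.
- The arm moves only by the shell command python3 -m crank 'ROWS' [FORCE]. ROWS is JSON, a list of rows, each an object with "dp": the shift along the tool's x, y, z normalised to -1 to 1, where 1 is 50 cm, a list of three; "delta_rot": the turn, a rotation vector about the tool's x, y, z normalised to -1 to 1, where 1 is 2 pi rad, a list of three; "fingers": the opening, from -1 (shut) to 1 (fully open). A call has 1 to 12 rows; each row shifts and turns the commanded pose from where the row before left it, along the tool's axes as they then stand; what a row does not reach is not made up. A row lasts 1/12 s, in which the tool goes at most 41.7 mm and 7.16 degrees, less where a joint would pass 70% of its speed; a pose out of reach is approached as far as the arm can. A call with a number of a shift or a turn outside -1 to 1 is refused whole. A call with a gripper value outside its range is refused whole. The fingers move at their own pace and stop on an object; FORCE is the grip in N (left out, the last holds). Time passes only in rows, so rows that do not move let the fingers close. It gives the time, the measured TCP pose, the force, the opening and the grip force at its end, in the units of the state.
- manip.sense(): the state, without advancing time (a new reading comes with each control period).
- manip.snapshot(name): name is "side" or "top" or "wrist"; returns (picture, depth): 384x512x3 uint8, red, green, blue; 384x512 float32, m along the optical axis (not along the pixel's ray), 0 where there is no reading.
- manip.camera_model(name): a dict with "fx", "fy", "cx", "cy" (pixels), "origin" and "attitude" of the camera in the world. Camera axes: x right, y up, looking along -z (the intrinsics and any distortion apply to the point x, -y, -z); pixel columns grow to the right and rows downward; lengths in m; the calibration is good to about 2 mm. The wrist camera is an equidistant fisheye: a pixel r from the principal point sees the ray r / f radians off the axis. A picture is of the moment at which its call begins: read the wrist's pose just before it. camera_model takes no time and is no camera call; for the wrist camera it gives the pose at the moment of the call.
- manip.sign_off(): hands the job in; it is judged then, once.
The state is a dict: "t": time; "q": joint angles; "qd": joint speeds; "tau": joint torques, N m; "tcp_pos": TCP position; "tool_rot": TCP orientation; "force": force on the tool from outside, world axes, zero at the start; "ft_torque": the same for the moment, N m; "finger_gap": opening from 0.0 (shut) to 1.0 (fully open); "gripper_force": force on a finger pad.
Only numpy, scipy, OpenCV 4.12 (cv2) and the standard library are available. Lean on these libraries where they do the work, as an engineer would, in place of code of your own. Each camera call takes 0.05 s, during which the arm holds its last target. There are 200 camera calls.

## Working session

There is one attempt and no reset: what is moved stays moved. The work goes in short steps, Python scripts to look and compute and a shell command to move; the robot and the scene stay as the last step left them, time stands still between calls to the robot, and variables do not carry over. Pictures are saved under pics/ and viewed, at most 10 in all, crops included, and the job is handed in when it is done.

```bash
ls; mkdir -p pics; python3 - <<'E'
from station import manip
import cv2,numpy as np
s=manip.sense();print(s['t'],s['tcp_pos'],s['tool_rot'],s['finger_gap'])
for n in('top','side'):
    p,d=manip.snapshot(n);cv2.imwrite(f'pics/{n}0.png',p[:,:,::-1]);np.save(f'pics/{n}0.npy',d);c=manip.camera_model(n);print(n,c)
E
```

```text
pics
0.0 [0.23198925 0.57975322 0.30292467] [ 1.89270416e-01  9.81924407e-01 -1.00950537e-03 -3.85859910e-04] 0.9992243675276242
top {'fx': 431.21373689763226, 'fy': 431.21373689763226, 'cx': 254.837469683988, 'cy': 198.85455720873415, 'origin': array([0.26015337, 0.00484782, 1.44549117]), 'attitude': array([ 0.057143  , -0.06583778, -0.70252277,  0.70630151])}
side {'fx': 349.18830760593704, 'fy': 349.18830760593704, 'cx': 260.1471691281042, 'cy': 187.6013789810456, 'origin': array([0.39498085, 0.66031855, 0.67327927]), 'attitude': array([-0.03489934,  0.40025596,  0.91224193, -0.07994916])}
```

View pics/top0.png

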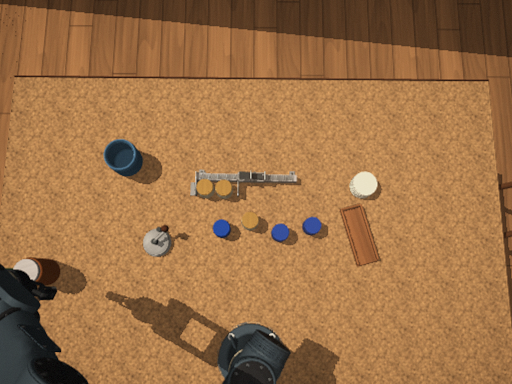

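View pics/side0.png

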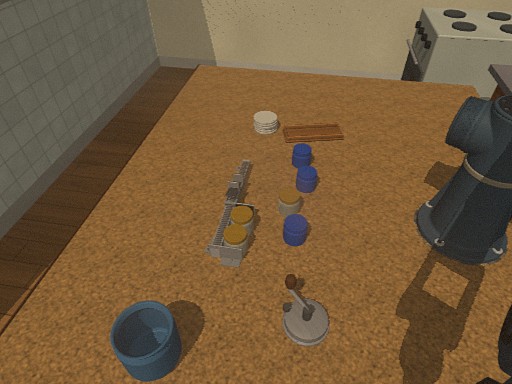

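The top view shows the row jars in gold at (204,187) and (223,188), the rail from (197,177) to (297,180), and the stop at about (252,176). Candidates for jar_c are the gold one at (250,220) and the blue ones at (222,229), (280,233) and (312,226). By the description I choose the gold one at (250,220).

```bash
cat > h.py <<'E'
import numpy as np,cv2
from scipy.spatial.transform import Rotation as R
from station import manip
def ray(c,u,v):
    d=np.array([(u-c['cx'])/c['fx'],-(v-c['cy'])/c['fy'],-1.]); return R.from_quat(c['attitude']).apply(d)
def onz(c,u,v,z):
    d=ray(c,u,v);o=np.array(c['origin']);return o+d*(z-o[2])/d[2]
E
python3 - <<'E'
from h import *
for n,z in(('top',.057),('side',.057)):
    c=manip.camera_model(n);p=cv2.imread(f'pics/{n}0.png');h=cv2.cvtColor(p,cv2.COLOR_BGR2HSV)
    d=np.load(f'pics/{n}0.npy')
    for nm,lo,hi in(('gold',(15,120,120),(30,255,255)),('blue',(110,120,60),(130,255,255))):
        m=cv2.inRange(h,lo,hi)
        # height mask from depth
        V,U=np.mgrid[:384,:512]
        dd=np.stack([(U-c['cx'])/c['fx'],-(V-c['cy'])/c['fy'],-np.ones_like(U)],-1)*d[...,None]
        P=dd@R.from_quat(c['attitude']).as_matrix().T+c['origin']
        m[(P[...,2]<.046)|(P[...,2]>.07)|(d==0)|(P[...,0]<.2)]=0
        k,l,st,ce=cv2.connectedComponentsWithStats(m)
        for i in range(1,k):
            if st[i,4]>40:print(n,nm,ce[i].round(1),st[i],onz(c,*ce[i],z)[:2].round(4),P[l==i].mean(0).round(3))
    if n=='top':
        print('rail ends approx',onz(c,197,174,.033),onz(c,297,179,.033))
        cv2.imwrite('pics/c1.png',cv2.resize(p[150:260,170:330],None,fx=5,fy=5,interpolation=cv2.INTER_CUBIC))
    else: cv2.imwrite('pics/c2.png',cv2.resize(p[140:270,195:335],None,fx=5,fy=4.6,interpolation=cv2.INTER_CUBIC)[:600])
E
```

```text
top gold [204.3 186.4] [196 179  17  16 214] [0.5448 0.1544] [0.545 0.154 0.058]
top gold [223.  187.2] [215 180  17  16 212] [0.5425 0.0929] [0.542 0.093 0.058]
top gold [249.3 219.5] [241 211  17  18 226] [0.4363 0.0058] [0.436 0.006 0.058]
top blue [311.9 225. ] [304 217  17  16 211] [ 0.4197 -0.1972] [ 0.42  -0.197  0.058]
top blue [220.9 227.6] [213 220  17  16 202] [0.4097 0.0973] [0.41  0.097 0.058]
top blue [279.9 231.7] [272 224  17  16 209] [ 0.3973 -0.0931] [ 0.397 -0.093  0.058]
rail ends approx [0.5920948 0.1823259 0.033    ] [ 0.57730913 -0.1533409   0.033     ]
side gold [289.1 194.3] [279 187  22  17 260] [0.4339 0.0129] [0.434 0.011 0.055]
side gold [240.9 213.7] [231 206  22  18 287] [0.5406 0.1004] [0.541 0.099 0.056]
side gold [234.6 232.8] [224 224  23  20 334] [0.5422 0.1612] [0.543 0.16  0.056]
side blue [301.8 149. ] [294 144  17  12 152] [ 0.419  -0.1872] [ 0.419 -0.19   0.055]
side blue [307.4 170.8] [298 165  18  13 142] [ 0.3951 -0.089 ] [ 0.395 -0.091  0.056]
```

View pics/c1.png

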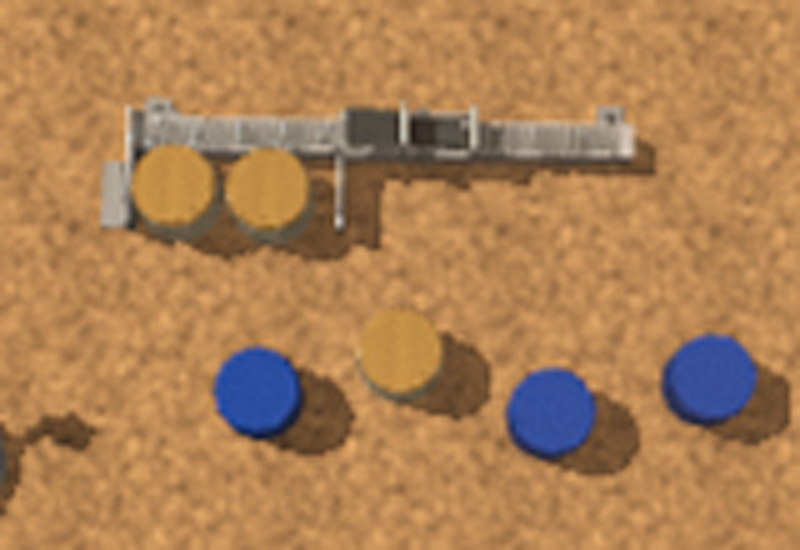

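Crop check: the gold jar_c is at top pixel (249,220), with blue lookalikes on both sides. In the crop the stop face is at (340,190), the pad at (373,128), the lug at x=404 and the rear wall at x=474.

```bash
python3 - <<'E'
from h import *
c=manip.camera_model('top')
f=lambda x,y,z:onz(c,x/5+170-.4,y/5+150-.4,z)[:2].round(4)
print('railL',f(150,131,.033),'railR',f(625,140,.033))
print('face',f(340,225,.042),f(340,160,.042),'pad',f(373,128,.058),'lug',f(404,125,.074),'rear',f(474,128,.062),'endp',f(130,150,.042))
for n in('top','side'):
    c=manip.camera_model(n);d=np.load(f'pics/{n}0.npy');V,U=np.mgrid[:384,:512]
    P=(np.stack([(U-c['cx'])/c['fx'],-(V-c['cy'])/c['fy'],-np.ones_like(U)],-1)*d[...,None])@R.from_quat(c['attitude']).as_matrix().T+c['origin']
    Q=P[(abs(P[...,0]-.585)<.04)&(P[...,1]>-.17)&(P[...,1]<.18)&(P[...,2]>.024)&(P[...,2]<.04)&(d>0)]
    Q=Q[(abs(Q[:,1]+.12)<.04)|(abs(Q[:,1]-.1)<.06)]; Q=Q[Q[:,0]>.562]
    l=cv2.fitLine(Q[:,:2].astype(np.float32),cv2.DIST_HUBER,0,.01,.01).ravel();print(n,len(Q),l, 'x at y=0',l[2]-l[3]*l[0]/l[1], 'yaw deg',np.degrees(np.arctan2(-l[0]*np.sign(l[1]),abs(l[1]))))
E
```

```text
railL [0.586  0.1735] railR [ 0.5821 -0.1453]
face [0.521  0.0452] [0.565  0.0456] pad [0.5833 0.0237] lug [0.5817 0.0033] rear [ 0.5828 -0.0428] endp [0.5708 0.1853]
top 370 [0.01593542 0.99987304 0.58475405 0.02266114] x at y=0 0.5843929 yaw deg -0.91307074
side 460 [0.01314526 0.9999136  0.58113664 0.04544935] x at y=0 0.58053917 yaw deg -0.75318974
```

```bash
python3 -m crank '[{"dp":[-0.0592,-0.0433,0.006],"delta_rot":[0,0,0],"fingers":-1},{"dp":[-0.0592,-0.0433,0.006],"delta_rot":[0,0,0],"fingers":-1},{"dp":[-0.0592,-0.0433,0.006],"delta_rot":[0,0,0],"fingers":-1},{"dp":[-0.0592,-0.0433,0.006],"delta_rot":[0,0,0],"fingers":-1},{"dp":[-0.0592,-0.0433,0.006],"delta_rot":[0,0,0],"fingers":-1},{"dp":[-0.0592,-0.0433,0.006],"delta_rot":[0,0,0],"fingers":-1},{"dp":[-0.0592,-0.0433,0.006],"delta_rot":[0,0,0],"fingers":-1},{"dp":[-0.0592,-0.0433,0.006],"delta_rot":[0,0,0],"fingers":-1},{"dp":[-0.0592,-0.0433,0.006],"delta_rot":[0,0,0],"fingers":-1}]' 40
python3 -m crank '[{"dp":[-0.0592,-0.0433,0.006],"delta_rot":[0,0,0],"fingers":-1},{"dp":[-0.0592,-0.0433,0.006],"delta_rot":[0,0,0],"fingers":-1},{"dp":[-0.0592,-0.0433,0.006],"delta_rot":[0,0,0],"fingers":-1},{"dp":[-0.0592,-0.0433,0.006],"delta_rot":[0,0,0],"fingers":-1},{"dp":[-0.0592,-0.0433,0.006],"delta_rot":[0,0,0],"fingers":-1},{"dp":[-0.0592,-0.0433,0.006],"delta_rot":[0,0,0],"fingers":-1},{"dp":[-0.0592,-0.0433,0.006],"delta_rot":[0,0,-0.0194],"fingers":-1},{"dp":[-0.0592,-0.0433,0.006],"delta_rot":[0,0,-0.0194],"fingers":-1},{"dp":[0,0,0],"delta_rot":[0,0,-0.0194],"fingers":-1},{"dp":[0,0,0],"delta_rot":[0,0,0],"fingers":-1},{"dp":[0,0,0],"delta_rot":[0,0,0],"fingers":-1}]'
python3 - <<'E'
from h import *
s=manip.sense();print(s['t'],s['tcp_pos'],R.from_quat(s['tool_rot']).as_matrix().round(4))
c=manip.camera_model('wrist');print(c)
p,d=manip.snapshot('wrist');cv2.imwrite('pics/w1.png',p[:,:,::-1]);np.save('pics/w1.npy',d)
import pickle;pickle.dump(c,open('pics/w1.pkl','wb'))
E
```

```text
t: 0.85
tcp_pos: [0.4076, 0.2987, 0.2766]
tool_rot: [0.189, 0.982, -0.0, -0.0]
force: [-0.2, 0.1, 0.6]
finger_gap: -0.002
gripper_force: 0.0
t: 1.77
tcp_pos: [0.5656, 0.054, 0.2523]
tool_rot: [0.01, 1.0, 0.0, -0.001]
force: [-0.7, 0.4, -0.4]
finger_gap: -0.003
gripper_force: 0.0
1.7667 [0.56556637 0.05396519 0.25225987] [[-9.998e-01  1.910e-02 -2.300e-03]
 [ 1.910e-02  9.998e-01  5.000e-04]
 [ 2.300e-03  5.000e-04 -1.000e+00]]
{'fx': 297.3186396354542, 'fy': 297.3186396354542, 'cx': 261.5874696992217, 'cy': 190.57669580589976, 'origin': array([0.49562283, 0.05405024, 0.32250593]), 'attitude': array([-0.09919076, -0.09703011,  0.69359239,  0.70687761])}
```

View pics/w1.png

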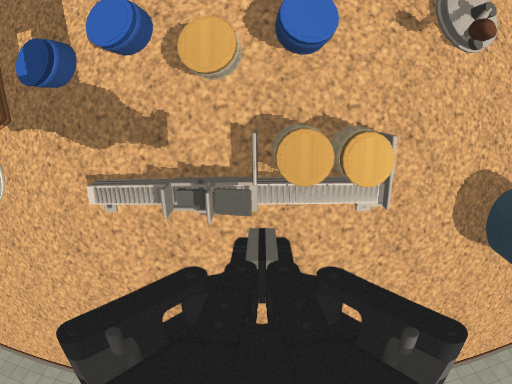

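In the wrist view the face plate is at (254,133–180), the pad spans (214–251,202), and the lug is at (209,189–221) with the rear wall at (166,200). The row jars are at (305,157) and (369,158), and jar_c at (207,44).

```bash
cat >> h.py <<'E'
def wz(c,u,v,z):
    x,y=(u-c['cx']),(v-c['cy']);r=np.hypot(x,y);t=r/c['fx']
    d=R.from_quat(c['attitude']).apply([np.sin(t)*x/r,-np.sin(t)*y/r,-np.cos(t)]);o=np.array(c['origin']);return (o+d*(z-o[2])/d[2])[:2].round(4)
E
python3 - <<'E'
from h import *
import pickle
c=pickle.load(open('pics/w1.pkl','rb'));p=cv2.imread('pics/w1.png')
for n,u,v,z in(('railR',89,192,.031),('railL',386,195,.031),('teethL',258,195,.033),('faceout',254.5,134,.042),('facein',256,178,.042),('padfree',251,203,.062),('padlug',214,203,.054),('lug',211.5,206,.074),('rear',165,200,.062),('end',394,137,.042)):print(n,wz(c,u,v,z))
m=cv2.inRange(cv2.cvtColor(p,cv2.COLOR_BGR2HSV),(15,130,150),(28,255,255));m=cv2.morphologyEx(m,cv2.MORPH_OPEN,np.ones((9,9)))
for q in((305,157),(369,158),(207,44)):
    mm=np.zeros_like(m);cv2.circle(mm,q,33,255,-1);k,l,st,ce=cv2.connectedComponentsWithStats(m&mm);i=1+st[1:,4].argmax();print(ce[i].round(1),st[i],wz(c,*ce[i],.057))
E
```

```text
railR [ 0.5769 -0.1469]
railL [0.5865 0.1876]
teethL [0.583  0.0486]
faceout [0.5203 0.0468]
facein [0.563  0.0472]
padfree [0.5818 0.0425]
padlug [0.5839 0.0066]
lug [0.5801 0.0077]
rear [ 0.5777 -0.0398]
end [0.5222 0.1869]
[305. 157.] [ 277  129   57   57 2618] [0.5405 0.0926]
[368.3 159.1] [ 343  132   51   55 2239] [0.5424 0.1538]
[206.5  42.6] [ 178   14   58   58 2747] [0.434  0.0062]
```

```bash
python3 -m crank '[{"dp":[-0.0085,-0.0134,0],"delta_rot":[0,0,0],"fingers":-1},{"dp":[-0.0085,-0.0134,0],"delta_rot":[0,0,0],"fingers":-1},{"dp":[-0.0085,-0.0134,0],"delta_rot":[0,0,0],"fingers":-1},{"dp":[-0.0085,-0.0134,0.04],"delta_rot":[0,0,0],"fingers":-1},{"dp":[0,0,0.05],"delta_rot":[0,0,0],"fingers":-1},{"dp":[0,0,0.05],"delta_rot":[0,0,0],"fingers":-1},{"dp":[0,0,0.05],"delta_rot":[0,0,0],"fingers":-1},{"dp":[0,0,0.03],"delta_rot":[0,0,0],"fingers":-1},{"dp":[0,0,0],"delta_rot":[0,0,0],"fingers":-1},{"dp":[0,0,0],"delta_rot":[0,0,0],"fingers":-1}]'
python3 - <<'E'
from h import *
p,d=manip.snapshot('side');cv2.imwrite('pics/s2.png',cv2.resize(p[130:280,180:340,::-1],None,fx=4,fy=4,interpolation=cv2.INTER_CUBIC))
c=manip.camera_model('wrist');p,d=manip.snapshot('wrist');p=p[:,:,::-1]
cv2.imwrite('pics/s2.png',np.hstack([cv2.imread('pics/s2.png')[:480,100:500],cv2.resize(p[130:370,160:360],None,fx=2,fy=2)]))
E
```

```text
t: 2.65
tcp_pos: [0.5828, 0.0269, 0.1424]
tool_rot: [0.008, 1.0, 0.0, -0.001]
force: [-0.4, -0.2, 0.3]
finger_gap: -0.001
gripper_force: 0.0
```

View pics/s2.png

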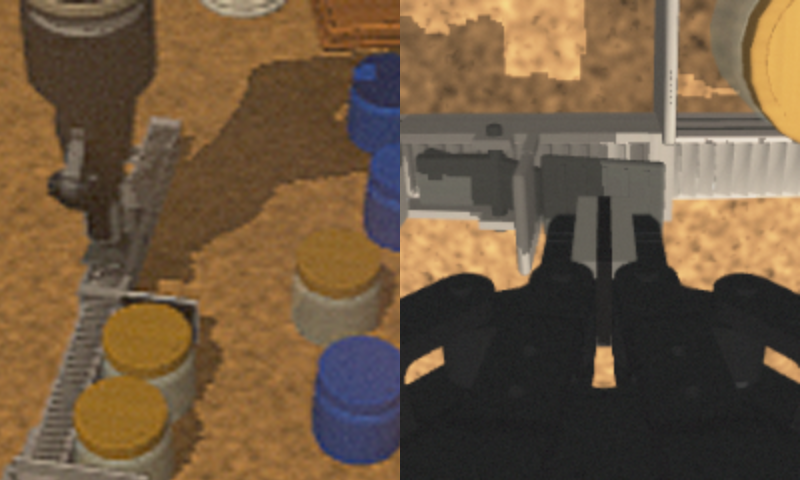

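The fingertips are above the pad, between the lug (crop 530) and the face (crop 668). Next I press.

```bash
python3 -m crank '[{"dp":[0,0,0.01],"delta_rot":[0,0,0],"fingers":-1},{"dp":[0,0,0.01],"delta_rot":[0,0,0],"fingers":-1},{"dp":[0,0,0.006],"delta_rot":[0,0,0],"fingers":-1},{"dp":[0,0,0.006],"delta_rot":[0,0,0],"fingers":-1},{"dp":[0,0,0],"delta_rot":[0,0,0],"fingers":-1}]'; python3 -m crank '[{"dp":[0,0,0.006],"delta_rot":[0,0,0],"fingers":-1},{"dp":[0,0,0.002],"delta_rot":[0,0,0],"fingers":-1},{"dp":[0,0,0],"delta_rot":[0,0,0],"fingers":-1}]'
```

```text
t: 3.17
tcp_pos: [0.5831, 0.0272, 0.1268]
tool_rot: [0.008, 1.0, 0.0, 0.0]
force: [1.0, 0.6, 2.4]
finger_gap: 0.001
gripper_force: 1.1
t: 3.42
tcp_pos: [0.5831, 0.0274, 0.123]
tool_rot: [0.008, 1.0, 0.0, 0.0]
force: [1.3, 2.3, 4.3]
finger_gap: -0.003
gripper_force: 1.8
```

```bash
python3 -m crank '[{"dp":[0,0,0.003],"delta_rot":[0,0,0],"fingers":-1},{"dp":[0,-0.004,0.001],"delta_rot":[0,0,0],"fingers":-1},{"dp":[0,-0.006,0],"delta_rot":[0,0,0],"fingers":-1},{"dp":[0,-0.006,0],"delta_rot":[0,0,0],"fingers":-1},{"dp":[0,-0.006,0],"delta_rot":[0,0,0],"fingers":-1},{"dp":[0,0,0],"delta_rot":[0,0,0],"fingers":-1}]'
```

```text
t: 3.92
tcp_pos: [0.583, 0.0156, 0.1216]
tool_rot: [0.008, 1.0, -0.0, 0.001]
force: [-0.0, 0.3, 6.3]
finger_gap: -0.003
gripper_force: 3.4
```

```bash
python3 -m crank '[{"dp":[0,-0.01,0],"delta_rot":[0,0,0],"fingers":-1},{"dp":[0,-0.01,0],"delta_rot":[0,0,0],"fingers":-1},{"dp":[0,-0.01,0],"delta_rot":[0,0,0],"fingers":-1},{"dp":[0,-0.01,0],"delta_rot":[0,0,0],"fingers":-1},{"dp":[0,-0.01,0],"delta_rot":[0,0,0],"fingers":-1},{"dp":[0,-0.01,0],"delta_rot":[0,0,0],"fingers":-1}]'; python3 -m crank '[{"dp":[0,-0.01,0],"delta_rot":[0,0,0],"fingers":-1},{"dp":[0,-0.01,0],"delta_rot":[0,0,0],"fingers":-1},{"dp":[0,-0.01,0],"delta_rot":[0,0,0],"fingers":-1},{"dp":[0,-0.01,0],"delta_rot":[0,0,0],"fingers":-1},{"dp":[0,-0.01,0],"delta_rot":[0,0,0],"fingers":-1},{"dp":[0,0,0],"delta_rot":[0,0,0],"fingers":-1}]'
python3 - <<'E'
from h import *
import pickle
s=manip.sense();print(s['t'],s['tcp_pos'],s['force'])
c=manip.camera_model('wrist');pickle.dump(c,open('pics/w3.pkl','wb'))
p,d=manip.snapshot('wrist');cv2.imwrite('pics/w3.png',p[:,:,::-1])
E
```

```text
t: 4.42
tcp_pos: [0.5826, -0.0141, 0.1216]
tool_rot: [0.008, 1.0, -0.0, 0.001]
force: [0.5, 2.6, 6.5]
finger_gap: -0.002
gripper_force: 3.4
t: 4.92
tcp_pos: [0.5823, -0.0399, 0.1216]
tool_rot: [0.008, 1.0, -0.0, 0.001]
force: [-0.0, -0.2, 6.8]
finger_gap: 0.0
gripper_force: 3.2
4.9167 [ 0.58234179 -0.03992178  0.12162639] [-1.40298649e-03 -2.22996146e-01  6.84250235e+00]
```

View pics/w3.png

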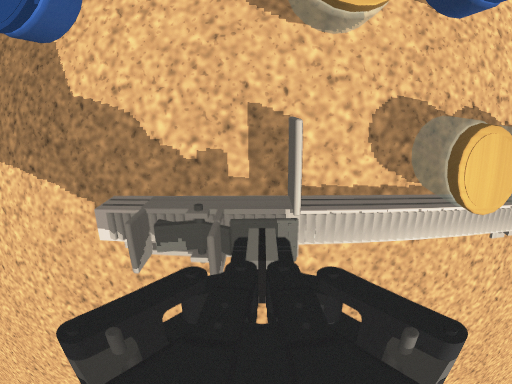

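The stop moved back with the hand; the face plate is now at (297,118–215), and jar_b is well away at (485,168).

```bash
python3 - <<'E'
from h import *
import pickle
c=pickle.load(open('pics/w3.pkl','rb'));print(wz(c,301.5,120,.042),wz(c,290,120,.042))
E
```

```text
[ 0.5189 -0.0204] [ 0.5189 -0.0262]
```

```bash
python3 -m crank '[{"dp":[0,0.002,-0.02],"delta_rot":[0,0,0],"fingers":-1},{"dp":[0,0,-0.03],"delta_rot":[0,0,0],"fingers":-1},{"dp":[0,0,-0.055],"delta_rot":[0,0,0],"fingers":-1},{"dp":[0,0,-0.055],"delta_rot":[0,0,0],"fingers":-1},{"dp":[0.058,0.0128,0],"delta_rot":[0,0,0],"fingers":-0.3},{"dp":[0.058,0.0128,0],"delta_rot":[0,0,0],"fingers":-0.3},{"dp":[0.058,0.0128,0],"delta_rot":[0,0,0],"fingers":-0.3},{"dp":[0.058,0.0128,0],"delta_rot":[0,0,0],"fingers":-0.3},{"dp":[0.058,0.0128,0],"delta_rot":[0,0,0],"fingers":-0.3},{"dp":[0.058,0.0128,0],"delta_rot":[0,0,0],"fingers":-0.3},{"dp":[0.058,0.0128,0],"delta_rot":[0,0,0],"fingers":-0.3},{"dp":[0,0,0],"delta_rot":[0,0,0],"fingers":-0.3}]'
python3 - <<'E'
from h import *
import pickle
s=manip.sense();print(s['t'],s['tcp_pos'],s['finger_gap'])
p,d=manip.snapshot('top');p=p[:,:,::-1];a=cv2.resize(p[150:260,170:330],None,fx=3.5,fy=3.5,interpolation=cv2.INTER_CUBIC)
c=manip.camera_model('wrist');pickle.dump(c,open('pics/w4.pkl','wb'));w,d=manip.snapshot('wrist');cv2.imwrite('pics/w4.png',w[:,:,::-1])
E
```

```text
t: 5.97
tcp_pos: [0.371, 0.0124, 0.2005]
tool_rot: [0.007, 1.0, 0.002, -0.007]
force: [-1.0, 0.4, -0.1]
finger_gap: 0.351
gripper_force: 0.0
5.9667 [0.37102658 0.01235019 0.20052879] 0.35130377921238154
```

View pics/w4.png

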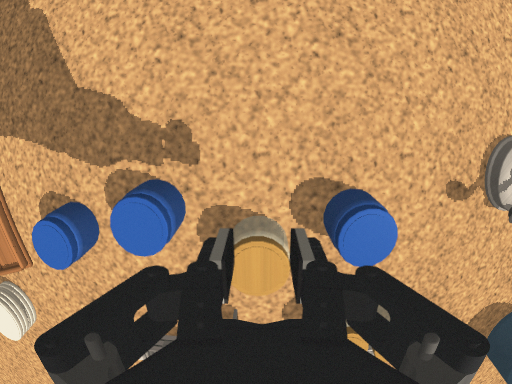

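Jar_c sits centred between the finger columns, at (261,268). The blue jars are at (148,220) and (362,230), clear on both sides.

```bash
python3 - <<'E'
from h import *
import pickle
c=pickle.load(open('pics/w4.pkl','rb'))
for q in((261,266),(362,233),(149,224)):print(wz(c,*q,.057))
E
python3 -m crank '[{"dp":[-0.006,0,0.05],"delta_rot":[0,0,0],"fingers":-0.3},{"dp":[0,0,0.05],"delta_rot":[0,0,0],"fingers":-0.3},{"dp":[0,0,0.05],"delta_rot":[0,0,0],"fingers":-0.3},{"dp":[0,0,0.04],"delta_rot":[0,0,0],"fingers":-0.3},{"dp":[0,0,0.026],"delta_rot":[0,0,0],"fingers":-0.3},{"dp":[0,0,0],"delta_rot":[0,0,0],"fingers":-0.3}]'
```

```text
[0.4305 0.0086]
[0.4031 0.0918]
[ 0.3929 -0.0824]
t: 6.57
tcp_pos: [0.3839, 0.0093, 0.0905]
tool_rot: [0.008, 1.0, 0.0, -0.001]
force: [0.0, 0.0, -0.6]
finger_gap: 0.349
gripper_force: 0.0
```

```bash
python3 -m crank '[{"dp":[-0.01,0,0],"delta_rot":[0,0,0],"fingers":-0.3},{"dp":[-0.01,0,0],"delta_rot":[0,0,0],"fingers":-0.3},{"dp":[-0.01,0,0],"delta_rot":[0,0,0],"fingers":-0.3},{"dp":[-0.016,0.002,0],"delta_rot":[0,0,0],"fingers":-0.3},{"dp":[-0.016,0.002,0],"delta_rot":[0,0,0],"fingers":-0.3},{"dp":[-0.016,0.002,0],"delta_rot":[0,0,0],"fingers":-0.3},{"dp":[-0.016,0.003,0],"delta_rot":[0,0,0],"fingers":-0.3},{"dp":[-0.016,0.003,0],"delta_rot":[0,0,0],"fingers":-0.3},{"dp":[-0.016,0.003,0],"delta_rot":[0,0,0],"fingers":-0.3},{"dp":[-0.016,0.003,0],"delta_rot":[0,0,0],"fingers":-0.3},{"dp":[-0.016,0.003,0],"delta_rot":[0,0,0],"fingers":-0.3},{"dp":[-0.016,0.002,0],"delta_rot":[0,0,0],"fingers":-0.3}]'
python3 - <<'E'
from h import *
import pickle
s=manip.sense();print(s['t'],s['tcp_pos'],s['force'])
c=manip.camera_model('wrist');pickle.dump(c,open('pics/w5.pkl','wb'));w,d=manip.snapshot('wrist')
p,d=manip.snapshot('side');p=cv2.resize(p[140:270,195:325],(384,384),interpolation=cv2.INTER_CUBIC)
cv2.imwrite('pics/w5.png',np.hstack([w[:,60:460],p])[:,:,::-1])
E
```

```text
t: 7.57
tcp_pos: [0.4703, 0.0203, 0.0929]
tool_rot: [0.007, 1.0, 0.0, -0.0]
force: [-2.3, -0.3, 1.7]
finger_gap: 0.349
gripper_force: 1.1
7.5667 [0.47032022 0.02033317 0.09288021] [-2.27048445 -0.27010054  1.70058131]
```

View pics/w5.png

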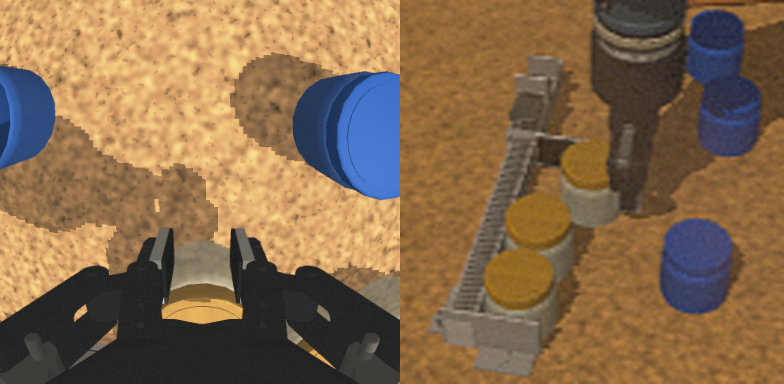

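Jar_c stands upright and is moving into the gap, cradled by the fingers. I continue to the rail.

```bash
python3 -m crank '[{"dp":[-0.014,0.001,0.001],"delta_rot":[0,0,0],"fingers":-0.3},{"dp":[-0.014,0.001,0],"delta_rot":[0,0,0],"fingers":-0.3},{"dp":[-0.014,0,0],"delta_rot":[0,0,0],"fingers":-0.3},{"dp":[-0.01,0,0],"delta_rot":[0,0,0],"fingers":-0.3},{"dp":[0,0,0],"delta_rot":[0,0,0],"fingers":-0.3}]'
python3 -m crank '[{"dp":[-0.006,0,0],"delta_rot":[0,0,0],"fingers":-0.3},{"dp":[-0.006,0,0],"delta_rot":[0,0,0],"fingers":-0.3},{"dp":[-0.004,0,0],"delta_rot":[0,0,0],"fingers":-0.3},{"dp":[0,0,0],"delta_rot":[0,0,0],"fingers":-0.3}]'
```

```text
t: 8.08
tcp_pos: [0.4979, 0.0203, 0.0925]
tool_rot: [0.008, 1.0, -0.0, 0.002]
force: [-0.6, -0.7, -0.4]
finger_gap: 0.35
gripper_force: 0.0
t: 8.42
tcp_pos: [0.5042, 0.0205, 0.0924]
tool_rot: [0.008, 1.0, -0.0, 0.0]
force: [-0.0, -0.5, -0.2]
finger_gap: 0.35
gripper_force: 0.1
```

```bash
python3 -m crank '[{"dp":[-0.004,0,0],"delta_rot":[0,0,0],"fingers":-0.3},{"dp":[-0.004,0,0],"delta_rot":[0,0,0],"fingers":-0.3},{"dp":[0,0,0],"delta_rot":[0,0,0],"fingers":-0.3}]'
python3 -m crank '[{"dp":[-0.004,0,0],"delta_rot":[0,0,0],"fingers":-0.3},{"dp":[-0.002,0,0],"delta_rot":[0,0,0],"fingers":-0.3},{"dp":[0,0,0],"delta_rot":[0,0,0],"fingers":-0.3}]'
```

```text
t: 8.67
tcp_pos: [0.507, 0.0206, 0.0923]
tool_rot: [0.007, 1.0, 0.0, -0.001]
force: [-1.8, 0.5, 0.8]
finger_gap: 0.349
gripper_force: 1.2
t: 8.92
tcp_pos: [0.5076, 0.0207, 0.0922]
tool_rot: [0.007, 1.0, 0.0, -0.004]
force: [-7.6, -2.6, 3.8]
finger_gap: 0.349
gripper_force: 3.6
```

```bash
python3 -m crank '[{"dp":[0.016,0,0],"delta_rot":[0,0,0],"fingers":-0.3},{"dp":[0.03,0,0],"delta_rot":[0,0,0],"fingers":-0.3},{"dp":[0.03,0,0],"delta_rot":[0,0,0],"fingers":-0.3},{"dp":[0.03,0,0],"delta_rot":[0,0,0],"fingers":-0.3},{"dp":[0,0,-0.055],"delta_rot":[0,0,0],"fingers":-0.3},{"dp":[0,0,-0.055],"delta_rot":[0,0,0],"fingers":-0.3},{"dp":[0,0,-0.055],"delta_rot":[0,0,0],"fingers":-0.3},{"dp":[0,0,-0.055],"delta_rot":[0,0,0],"fingers":-1},{"dp":[-0.032,-0.0433,0],"delta_rot":[0,0,0],"fingers":-1},{"dp":[-0.032,-0.0433,0],"delta_rot":[0,0,0],"fingers":-1},{"dp":[-0.032,-0.0433,0],"delta_rot":[0,0,0],"fingers":-1},{"dp":[-0.032,-0.0433,0],"delta_rot":[0,0,0],"fingers":-1}]'
python3 -m crank '[{"dp":[-0.032,-0.0433,0],"delta_rot":[0,0,0],"fingers":-1},{"dp":[-0.032,-0.0433,0],"delta_rot":[0,0,0],"fingers":-1},{"dp":[-0.032,-0.0433,0],"delta_rot":[0,0,0],"fingers":-1},{"dp":[-0.032,-0.0433,0],"delta_rot":[0,0,0],"fingers":-1},{"dp":[0,0,0],"delta_rot":[0,0,0],"fingers":-1},{"dp":[0,0,0],"delta_rot":[0,0,0],"fingers":-1}]'
python3 - <<'E'
from h import *
import pickle
s=manip.sense();print(s['t'],s['tcp_pos'],s['force'])
c=manip.camera_model('wrist');pickle.dump(c,open('pics/w6.pkl','wb'));w,d=manip.snapshot('wrist')
p,d=manip.snapshot('side');p=cv2.resize(p[150:260,215:325],(384,384),interpolation=cv2.INTER_CUBIC)
cv2.imwrite('pics/w6.png',np.hstack([w[:,96:],p])[:,:,::-1])
E
```

```text
t: 9.92
tcp_pos: [0.5219, -0.0674, 0.2032]
tool_rot: [0.007, 1.0, -0.001, 0.002]
force: [-0.1, 0.4, 0.2]
finger_gap: 0.001
gripper_force: 0.0
t: 10.42
tcp_pos: [0.5842, -0.1553, 0.2024]
tool_rot: [0.009, 1.0, -0.0, 0.001]
force: [-0.0, -0.3, 0.1]
finger_gap: 0.0
gripper_force: 0.0
10.4167 [ 0.58416829 -0.15534052  0.20237992] [-0.04677258 -0.28973597  0.10025155]
```

View pics/w6.png

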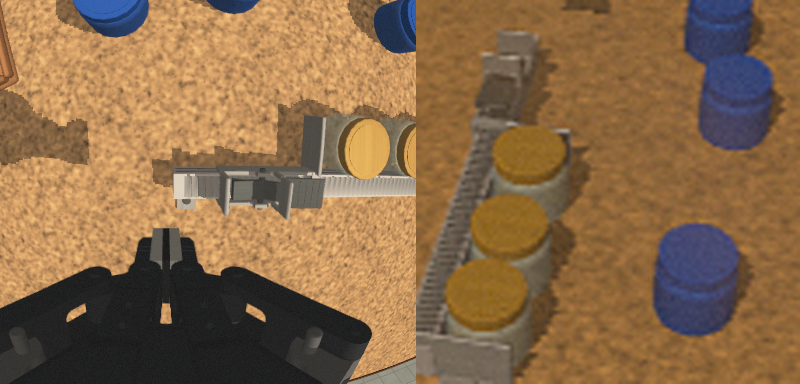

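All three jars stand against the rail. The stop's rear wall is at left-panel (222,191), which is full-image (318,191), and its face is behind jar_c.

```bash
python3 - <<'E'
from h import *
import pickle
c=pickle.load(open('pics/w6.pkl','rb'))
for q in((317,190,.062),(320,168,.062),(400,118,.042),(423,118,.042),(461,149,.057),(270,187,.031)):print(wz(c,*q))
E
```

```text
[ 0.5753 -0.1155]
[ 0.5586 -0.1138]
[ 0.5204 -0.0417]
[ 0.519  -0.0189]
[0.5423 0.0146]
[ 0.5811 -0.1498]
```

```bash
python3 -m crank '[{"dp":[0.007,0,0.05],"delta_rot":[0,0,0],"fingers":-1},{"dp":[0,0,0.05],"delta_rot":[0,0,0],"fingers":-1},{"dp":[0,0,0.04],"delta_rot":[0,0,0],"fingers":-1},{"dp":[0,0,0.028],"delta_rot":[0,0,0],"fingers":-1},{"dp":[0,0,0],"delta_rot":[0,0,0],"fingers":-1},{"dp":[0,0.02,0],"delta_rot":[0,0,0],"fingers":-1},{"dp":[0,0.016,0],"delta_rot":[0,0,0],"fingers":-1},{"dp":[0,0.01,0],"delta_rot":[0,0,0],"fingers":-1},{"dp":[0,0.008,0],"delta_rot":[0,0,0],"fingers":-1}]'
```

```text
t: 11.27
tcp_pos: [0.5804, -0.1255, 0.1197]
tool_rot: [0.007, 1.0, -0.0, 0.001]
force: [-0.2, -0.2, 0.3]
finger_gap: -0.002
gripper_force: 0.0
```

```bash
python3 -m crank '[{"dp":[0,0.008,0],"delta_rot":[0,0,0],"fingers":-1},{"dp":[0,0.008,0],"delta_rot":[0,0,0],"fingers":-1},{"dp":[0,0.008,0],"delta_rot":[0,0,0],"fingers":-1}]'
```

```text
t: 11.52
tcp_pos: [0.5807, -0.116, 0.1196]
tool_rot: [0.007, 1.0, -0.002, 0.001]
force: [-2.5, -5.2, 1.9]
finger_gap: 0.001
gripper_force: 2.6
```

```bash
python3 -m crank '[{"dp":[0,0.006,0],"delta_rot":[0,0,0],"fingers":-1},{"dp":[0,0.006,0],"delta_rot":[0,0,0],"fingers":-1},{"dp":[0,0.006,0],"delta_rot":[0,0,0],"fingers":-1},{"dp":[0,0.006,0],"delta_rot":[0,0,0],"fingers":-1}]'; python3 -m crank '[{"dp":[0,0.004,0],"delta_rot":[0,0,0],"fingers":-1},{"dp":[0,0.004,0],"delta_rot":[0,0,0],"fingers":-1},{"dp":[0,0,0],"delta_rot":[0,0,0],"fingers":-1}]'
```

```text
t: 11.85
tcp_pos: [0.5809, -0.1046, 0.1195]
tool_rot: [0.007, 1.0, -0.002, 0.001]
force: [-2.1, -7.9, 1.3]
finger_gap: -0.002
gripper_force: 4.1
t: 12.1
tcp_pos: [0.581, -0.1003, 0.1195]
tool_rot: [0.007, 1.0, -0.002, 0.001]
force: [-1.9, -5.1, 2.8]
finger_gap: -0.002
gripper_force: 2.9
```

```bash
for i in 1; do python3 -m crank '[{"dp":[0,0.004,0],"delta_rot":[0,0,0],"fingers":-1},{"dp":[0,0.004,0],"delta_rot":[0,0,0],"fingers":-1},{"dp":[0,0,0],"delta_rot":[0,0,0],"fingers":-1}]'; python3 -m crank '[{"dp":[0,0.004,0],"delta_rot":[0,0,0],"fingers":-1},{"dp":[0,0.002,0],"delta_rot":[0,0,0],"fingers":-1},{"dp":[0,0,0],"delta_rot":[0,0,0],"fingers":-1}]'; done
python3 - <<'E'
from h import *
import pickle
c=manip.camera_model('wrist');pickle.dump(c,open('pics/w7.pkl','wb'));w,d=manip.snapshot('wrist')
p,d=manip.snapshot('top');p=cv2.resize(p[160:210,180:270],(691,384),interpolation=cv2.INTER_CUBIC)[:,:400]
cv2.imwrite('pics/w7.png',np.hstack([w[:,112:],p])[:,:,::-1])
E
```

```text
t: 12.35
tcp_pos: [0.581, -0.0964, 0.1195]
tool_rot: [0.007, 1.0, -0.002, 0.001]
force: [-1.4, -5.5, 1.3]
finger_gap: -0.002
gripper_force: 3.1
t: 12.6
tcp_pos: [0.5811, -0.0938, 0.1195]
tool_rot: [0.007, 1.0, -0.002, 0.001]
force: [-1.1, -7.9, 2.5]
finger_gap: -0.001
gripper_force: 3.7
```

View pics/w7.png

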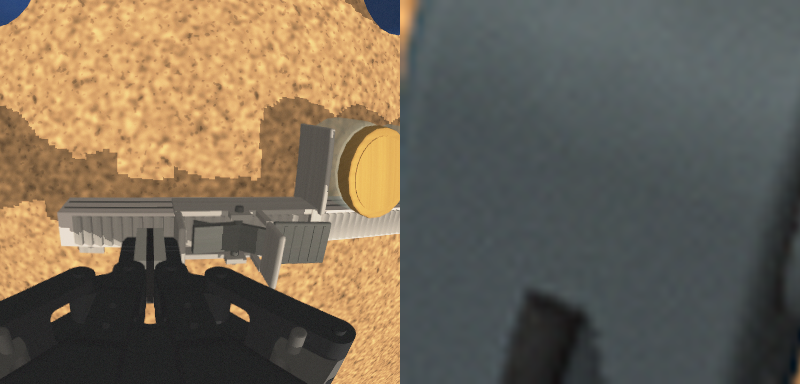

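The stop follows and jar_c touches or nearly touches its face (left panel 331). From here I go on by force and by numeric checks only.

```bash
python3 -m crank '[{"dp":[0,0.004,0],"delta_rot":[0,0,0],"fingers":-1},{"dp":[0,0.002,0],"delta_rot":[0,0,0],"fingers":-1},{"dp":[0,0,0],"delta_rot":[0,0,0],"fingers":-1}]'; cat > m.py <<'E'
from h import *
s=manip.sense();print(s['t'],s['tcp_pos'].round(4),s['force'].round(1))
c=manip.camera_model('side');p,d=manip.snapshot('side');h=cv2.cvtColor(p,cv2.COLOR_RGB2HSV)
m=cv2.inRange(h,(15,120,120),(30,255,255));V,U=np.mgrid[:384,:512]
P=(np.stack([(U-c['cx'])/c['fx'],-(V-c['cy'])/c['fy'],-np.ones_like(U)],-1)*d[...,None])@R.from_quat(c['attitude']).as_matrix().T+c['origin']
m[(P[...,2]<.05)|(P[...,2]>.07)|(P[...,0]<.2)]=0
k,l,st,ce=cv2.connectedComponentsWithStats(m)
for i in range(1,k):
    if st[i,4]>60:print(ce[i].round(1),st[i],onz(c,*ce[i],.057)[:2].round(4))
E
python3 m.py
```

```text
t: 12.95
tcp_pos: [0.5812, -0.0923, 0.1195]
tool_rot: [0.006, 1.0, -0.003, 0.001]
force: [-2.5, -11.6, 1.3]
finger_gap: 0.0
gripper_force: 6.3
12.95 [ 0.5812 -0.0923  0.1195] [ -2.5 -11.6   1.3]
[240.  217.3] [223 191  34  53 933] [0.5404 0.1122]
```

```bash
python3 -m crank '[{"dp":[0,0.004,0],"delta_rot":[0,0,0],"fingers":-1},{"dp":[0,0.002,0],"delta_rot":[0,0,0],"fingers":-1},{"dp":[0,0,0],"delta_rot":[0,0,0],"fingers":-1}]';  python3 -m crank '[{"dp":[0,0.004,0],"delta_rot":[0,0,0],"fingers":-1},{"dp":[0,0.002,0],"delta_rot":[0,0,0],"fingers":-1},{"dp":[0,0,0],"delta_rot":[0,0,0],"fingers":-1}]'
```

```text
t: 13.25
tcp_pos: [0.5813, -0.0915, 0.1196]
tool_rot: [0.006, 1.0, -0.005, 0.001]
force: [-4.4, -19.9, 1.4]
finger_gap: -0.006
gripper_force: 10.1
t: 13.5
tcp_pos: [0.5814, -0.0907, 0.1196]
tool_rot: [0.005, 1.0, -0.007, 0.001]
force: [-6.4, -27.0, 0.0]
finger_gap: -0.003
gripper_force: 13.8
```

```bash
python3 -m crank '[{"dp":[0,-0.01,0],"delta_rot":[0,0,0],"fingers":-1},{"dp":[0,-0.02,0],"delta_rot":[0,0,0],"fingers":-1},{"dp":[0,-0.03,0],"delta_rot":[0,0,0],"fingers":-1},{"dp":[0,-0.03,0],"delta_rot":[0,0,0],"fingers":-1},{"dp":[0,0,-0.06],"delta_rot":[0,0,0],"fingers":-1},{"dp":[0,0,-0.06],"delta_rot":[0,0,0],"fingers":-1},{"dp":[0,0,-0.06],"delta_rot":[0,0,0],"fingers":-1},{"dp":[0,-0.04,-0.04],"delta_rot":[0,0,0],"fingers":-1},{"dp":[0,-0.06,0],"delta_rot":[0,0,0],"fingers":-1},{"dp":[0,-0.06,0],"delta_rot":[0,0,0],"fingers":-1},{"dp":[0,0,0],"delta_rot":[0,0,0],"fingers":-1},{"dp":[0,0,0],"delta_rot":[0,0,0],"fingers":-1}]'
python3 - <<'E'
from h import *
for n in('top','side'):
    c=manip.camera_model(n);p,d=manip.snapshot(n);h=cv2.cvtColor(p,cv2.COLOR_RGB2HSV)
    m=cv2.inRange(h,(15,120,120),(30,255,255));V,U=np.mgrid[:384,:512]
    P=(np.stack([(U-c['cx'])/c['fx'],-(V-c['cy'])/c['fy'],-np.ones_like(U)],-1)*d[...,None])@R.from_quat(c['attitude']).as_matrix().T+c['origin']
    m[(P[...,2]<.05)|(P[...,2]>.07)|(P[...,0]<.2)]=0
    m=cv2.erode(m,np.ones((7,7)))
    k,l,st,ce=cv2.connectedComponentsWithStats(m)
    for i in range(1,k):
        if st[i,4]>8:print(n,ce[i].round(1),st[i],onz(c,*ce[i],.057)[:2].round(4))
    # stop: high steel points near the rail; face plate: z .036-.046, x .515-.55
    S=P[(abs(P[...,1]-0.02)<.08)&(P[...,0]>.512)&(P[...,0]<.522)&(P[...,2]>.03)&(P[...,2]<.047)&(d>0)]
    print(n,'face pts',S[:,1].round(4) if len(S)<60 else (len(S),S[:,1].mean()))
    b=cv2.inRange(h,(110,120,60),(130,255,255));b[(P[...,2]<.046)|(P[...,2]>.07)]=0
    k,l,st,ce=cv2.connectedComponentsWithStats(b);print([onz(c,*ce[i],.057)[:2].round(3) for i in range(1,k) if st[i,4]>100])
E
```

```text
t: 14.5
tcp_pos: [0.5787, -0.2098, 0.2285]
tool_rot: [0.009, 1.0, 0.0, 0.0]
force: [0.0, -0.4, -0.5]
finger_gap: 0.004
gripper_force: 0.0
top face pts []
[]
side [246.5 198.8] [240 195  14   9  84] [0.5378 0.0477]
side [241.5 215. ] [235 210  14  11  97] [0.5382 0.1044]
side [234.8 233.2] [229 228  14  12 119] [0.5414 0.1621]
side face pts [0.0133 0.0559 0.0519 0.0564 0.0521 0.0639 0.0627 0.0582 0.056  0.0545
 0.0625 0.0605 0.0585 0.059  0.0552 0.0634 0.0643 0.0619 0.0607 0.066
 0.0631 0.0625 0.06   0.0666 0.065  0.0637]
[array([ 0.419, -0.187]), array([ 0.395, -0.088])]
```

```bash
python3 -m crank '[{"dp":[0.0,0.0725,-0.006],"delta_rot":[0,0,0],"fingers":-1},{"dp":[0.0,0.0725,-0.006],"delta_rot":[0,0,0],"fingers":-1},{"dp":[0.0,0.0725,-0.006],"delta_rot":[0,0,0],"fingers":-1},{"dp":[0.0,0.0725,-0.006],"delta_rot":[0,0,0],"fingers":-1},{"dp":[0.0,0.0725,-0.006],"delta_rot":[0,0,0],"fingers":-1},{"dp":[0.0,0.0725,-0.006],"delta_rot":[0,0,0],"fingers":-1},{"dp":[0.0,0.0725,-0.006],"delta_rot":[0,0,0],"fingers":-1},{"dp":[0.0,0.0725,-0.006],"delta_rot":[0,0,0],"fingers":-1},{"dp":[0,0,0],"delta_rot":[0,0,0],"fingers":-1},{"dp":[0,0,0],"delta_rot":[0,0,0],"fingers":-1}]'
python3 - <<'E'
from h import *
c=manip.camera_model('wrist');p,d=manip.snapshot('wrist');cv2.imwrite('pics/w8.png',p[:,:,::-1])
h=cv2.cvtColor(p,cv2.COLOR_RGB2HSV)
m=cv2.inRange(h,(15,130,150),(28,255,255));m=cv2.morphologyEx(m,cv2.MORPH_OPEN,np.ones((25,25)))
m[260:]=0
m=cv2.erode(m,cv2.getStructuringElement(2,(15,15)))
k,l,st,ce=cv2.connectedComponentsWithStats(m)
for i in range(1,k):print(ce[i].round(1),st[i],wz(c,*ce[i],.057))
# steel edges along a row through the face plate: pixel profile of saturation at world x~.53
S=h[...,1]
for v in (135,142,150):print(v,[u for u in range(120,420) if S[v,u]<60])
g=[wz(c,u,142,.042) for u in range(120,420) if S[142,u]<60];print(g[:3],g[-3:])
E
```

```text
t: 15.43
tcp_pos: [0.5821, 0.0855, 0.2523]
tool_rot: [0.005, 1.0, 0.0, -0.0]
force: [0.1, 0.0, -0.3]
finger_gap: 0.001
gripper_force: 0.0
[213.9 137.5] [ 195  118   39   40 1409] [0.5382 0.0415]
[276.9 137.6] [ 257  118   41   40 1478] [0.5392 0.0981]
[338.6 142.7] [ 321  124   36   38 1259] [0.5433 0.1549]
135 [183, 184, 245, 366, 367, 368, 369, 370, 371]
142 [183, 184, 244, 245, 368, 369, 370, 371]
150 [184, 185, 186, 367, 368, 369, 370, 371]
[array([0.543 , 0.0084]), array([0.5431, 0.0094]), array([0.5446, 0.0678])] [array([0.5437, 0.1904]), array([0.5436, 0.1915]), array([0.5436, 0.1926])]
```

Jars b and c stand about 3 mm off the rail, squeezed out as the stop closed. I will nudge both gently against it with the open fingers.

```bash
python3 -m crank '[{"dp":[0.0357,-0.006,0],"delta_rot":[0,0,0],"fingers":0},{"dp":[0.0357,-0.006,0],"delta_rot":[0,0,0],"fingers":0},{"dp":[0.0357,-0.006,0],"delta_rot":[0,0,0],"fingers":0},{"dp":[0.0357,-0.006,0],"delta_rot":[0,0,0],"fingers":0},{"dp":[0.0357,-0.006,0],"delta_rot":[0,0,0],"fingers":0},{"dp":[0.0357,-0.006,0],"delta_rot":[0,0,0],"fingers":0},{"dp":[0,0,0],"delta_rot":[0,0,0],"fingers":0}]'; python3 -m crank '[{"dp":[0,0,0.05],"delta_rot":[0,0,0],"fingers":0},{"dp":[0,0,0.05],"delta_rot":[0,0,0],"fingers":0},{"dp":[0,0,0.05],"delta_rot":[0,0,0],"fingers":0},{"dp":[0,0,0.05],"delta_rot":[0,0,0],"fingers":0},{"dp":[0,0,0.05],"delta_rot":[0,0,0],"fingers":0},{"dp":[0,0,0.04],"delta_rot":[0,0,0],"fingers":0},{"dp":[0,0,0.02],"delta_rot":[0,0,0],"fingers":0},{"dp":[0,0,0],"delta_rot":[0,0,0],"fingers":0},{"dp":[0,0,0],"delta_rot":[0,0,0],"fingers":0}]'
```

```text
t: 16.07
tcp_pos: [0.4715, 0.0648, 0.2518]
tool_rot: [0.009, 1.0, 0.0, -0.003]
force: [-1.1, -0.3, -0.1]
finger_gap: 0.501
gripper_force: 0.0
t: 16.82
tcp_pos: [0.4764, 0.0653, 0.0972]
tool_rot: [0.008, 1.0, 0.0, -0.0]
force: [0.3, 0.1, -0.7]
finger_gap: 0.502
gripper_force: 0.0
```

```bash
python3 -m crank '[{"dp":[-0.012,0.005,0],"delta_rot":[0,0,0],"fingers":0},{"dp":[-0.012,0.005,0],"delta_rot":[0,0,0],"fingers":0},{"dp":[-0.012,0,0],"delta_rot":[0,0,0],"fingers":0},{"dp":[-0.006,0,0],"delta_rot":[0,0,0],"fingers":0},{"dp":[0,0,0],"delta_rot":[0,0,0],"fingers":0}]'; python3 -m crank '[{"dp":[-0.004,0,0],"delta_rot":[0,0,0],"fingers":0},{"dp":[-0.004,0,0],"delta_rot":[0,0,0],"fingers":0},{"dp":[0,0,0],"delta_rot":[0,0,0],"fingers":0}]'
```

```text
t: 17.23
tcp_pos: [0.4982, 0.0705, 0.0981]
tool_rot: [0.007, 1.0, -0.0, 0.001]
force: [-0.3, -0.1, 0.9]
finger_gap: 0.5
gripper_force: 0.0
t: 17.48
tcp_pos: [0.4997, 0.0705, 0.0974]
tool_rot: [0.008, 1.0, 0.0, -0.002]
force: [-2.4, -0.6, 1.6]
finger_gap: 0.501
gripper_force: 1.4
```

```bash
python3 -m crank '[{"dp":[-0.004,0,0],"delta_rot":[0,0,0],"fingers":0},{"dp":[-0.004,0,0],"delta_rot":[0,0,0],"fingers":0},{"dp":[0,0,0],"delta_rot":[0,0,0],"fingers":0}]'; python3 -m crank '[{"dp":[-0.004,0,0],"delta_rot":[0,0,0],"fingers":0},{"dp":[-0.002,0,0],"delta_rot":[0,0,0],"fingers":0},{"dp":[0,0,0],"delta_rot":[0,0,0],"fingers":0}]'
```

```text
t: 17.73
tcp_pos: [0.5018, 0.0704, 0.0969]
tool_rot: [0.007, 1.0, -0.0, -0.004]
force: [-6.8, -1.9, 3.9]
finger_gap: 0.501
gripper_force: 3.5
t: 17.98
tcp_pos: [0.5029, 0.0702, 0.0968]
tool_rot: [0.007, 1.0, -0.0, -0.006]
force: [-9.4, -2.6, 5.3]
finger_gap: 0.5
gripper_force: 4.9
```

```bash
python3 -m crank '[{"dp":[-0.004,0,0],"delta_rot":[0,0,0],"fingers":0},{"dp":[-0.002,0,0],"delta_rot":[0,0,0],"fingers":0},{"dp":[0,0,0],"delta_rot":[0,0,0],"fingers":0}]'; python3 -m crank '[{"dp":[0.02,0,0],"delta_rot":[0,0,0],"fingers":0},{"dp":[0.03,0,0],"delta_rot":[0,0,0],"fingers":0},{"dp":[0.01,0,0],"delta_rot":[0,0,0],"fingers":0},{"dp":[0,0,-0.06],"delta_rot":[0,0,0],"fingers":0},{"dp":[0,0,-0.07],"delta_rot":[0,0,0],"fingers":0},{"dp":[0,0,-0.07],"delta_rot":[0,0,0],"fingers":0},{"dp":[0,0,-0.07],"delta_rot":[0,0,0],"fingers":0},{"dp":[-0.06,0,-0.04],"delta_rot":[0,0,0],"fingers":-1},{"dp":[-0.07,0,0],"delta_rot":[0,0,0],"fingers":-1},{"dp":[-0.08,0.025,0],"delta_rot":[0,0,0],"fingers":-1},{"dp":[0,0,0],"delta_rot":[0,0,0],"fingers":-1},{"dp":[0,0,0],"delta_rot":[0,0,0],"fingers":-1}]'
python3 - <<'E'
from h import *
c=manip.camera_model('wrist');p,d=manip.snapshot('wrist');cv2.imwrite('pics/w9.png',p[:,:,::-1])
h=cv2.cvtColor(p,cv2.COLOR_RGB2HSV)
m=cv2.inRange(h,(15,130,150),(28,255,255));m=cv2.morphologyEx(m,cv2.MORPH_OPEN,np.ones((25,25)))
m[260:]=0
m=cv2.erode(m,cv2.getStructuringElement(2,(15,15)))
k,l,st,ce=cv2.connectedComponentsWithStats(m)
for i in range(1,k):print(ce[i].round(1),st[i],wz(c,*ce[i],.057))
S=h[...,1];v=int(ce[1][1])
for w in(v-20,v,v+8):
    u=[u for u in range(120,420) if S[w,u]<60];print(w,u,wz(c,u[0],w,.042),wz(c,u[-1],w,.042))
E
```

```text
t: 18.23
tcp_pos: [0.5046, 0.0702, 0.0967]
tool_rot: [0.006, 1.0, -0.0, -0.008]
force: [-10.8, -3.4, 6.6]
finger_gap: 0.499
gripper_force: 5.9
t: 19.23
tcp_pos: [0.5885, 0.0816, 0.2526]
tool_rot: [0.007, 1.0, -0.0, 0.002]
force: [0.0, 0.5, 0.0]
finger_gap: -0.001
gripper_force: 0.0
[217.  134.2] [ 198  115   39   39 1389] [0.5423 0.0408]
[280.6 133.5] [ 261  114   40   40 1458] [0.5429 0.0978]
[342.7 134.3] [ 325  115   36   39 1275] [0.5432 0.1549]
114 [186, 187, 188, 189, 190, 192, 193, 194, 240, 241, 242, 364, 365, 366, 367, 368, 369, 370, 371, 372] [0.523  0.0091] [0.5237 0.1889]
134 [186, 248, 249, 372, 373, 374] [0.5424 0.0081] [0.5435 0.1918]
142 [187, 371, 372, 373, 374] [0.5502 0.0087] [0.5515 0.1922]
```

The jars are now in line along the rail (x 0.5423, 0.5429, 0.5432, spaced 57 mm), the stop touches jar_c, and the hand is clear.

```bash
python3 -c "
from station import manip
print(manip.sign_off())"
```

```text
the job is handed in; nothing more can be done
None
```

The job is handed in at about 19 s: all three jars stand upright against the rail, the stop is closed up against the third one, and the hand is clear; closing the stop pushed the second and third jars about 3 mm off the rail, so I nudged them back in afterwards.

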